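# Turn the card spinner to its refill basket

### The arm

A 6-joint arm with a two-finger parallel gripper is mounted at the origin on the work surface. World frame = base frame: x ahead of the robot, y to its left, z up, the work surface at z = 0. Lengths are in m, angles in rad, forces in N, time in s.
With the tool pointing down it reaches from about 0.375 to 0.975 m from the base axis. Payload 3.8 kg.
Tool frame: the origin (TCP) lies at the very end of the fingers, on their centre line; the grasp point (between the pads) lies 19 mm behind it; z points along the fingers, x is the direction in which the jaws open and shut, and the axes are right-handed (so a half turn about z gives the same grasp; the last joint's range is limited). The gripper opens to 88 mm and grips with 3 to 60 N. Pads are 18 mm wide; open, the fingers measure 123 mm over their backs; the gripper's body (75 mm by 187 mm) begins 45 mm behind the grasp point.
Start: joints at [1.219, 0.264, 1.604, -0, 1.274, -0.037], TCP at [0.209, 0.642, 0.239] pointing down, gripper open.
Joint ranges: [-2.63, 2.63], [-0.94, 2.18], [0.31, 2.57], [-1.31, 4.45], [0, 2.66], [-2.55, 2.55]. Speed limits (rad/s): [2.57, 2.57, 3.14, 3.14, 3.14, 3.14].

### API

Orientations are given as a rotation vector (axis times angle).
In Python, from workcell import env gives the robot as it stands.
- The arm moves only by the shell command python3 -m creep 'ROWS' [FORCE]. ROWS is text: rows parted by semicolons, each of 5 numbers parted by spaces: the shift along the tool's x, y, z as a fraction of full scale, then the turn about the tool's z as a fraction of full scale, then the opening, from -1 (shut) to 1 (fully open). A call has exactly 8 rows; each row shifts and turns the pose as measured when the row begins, along the tool's axes as they then stand; what a row does not reach is not made up. Full scale, the value 1, is 0.4 m for a shift and 120 degrees for a turn. A row lasts 1/12 s, in which the tool goes at most 41.7 mm and 7.16 degrees, less where a joint would pass 70% of its speed; a pose out of reach is approached as far as the arm can. A call with a number of a shift or a turn outside -1 to 1 is refused whole. A call with a gripper value outside its range is refused whole. The fingers move at their own pace and stop on an object; FORCE is the grip in N (left out, the last holds). Time passes only in rows, so rows that do not move let the fingers close, or fill a call up. It gives the time, the measured TCP pose, the force and the opening at its end, in the units of the state.
- env.get_state(): the state, without advancing time (a new reading comes with each control period).
- env.get_image(name): name is "side" or "top"; returns a dict with "image" (420x560x3 uint8, red, green, blue), "z_map" (420x560 float32, m along the optical axis (not along the pixel's ray), 0 where there is no reading), "vertical_fov" (degrees; the focal length in pixels is half the picture's height over the tangent of half this angle, whatever the lens; pixels are square), "cx", "cy" (the principal point, pixels), "origin" and "attitude" of the camera in the world. Camera axes: x right, y down, z forward; pixel columns grow to the right and rows downward; lengths in m; the calibration is good to about 2 mm. A picture is of the moment at which its call begins.
- env.hand_in(): hands the job in, once; it reports no verdict.
The state is a dict: "clock": time; "qpos": joint angles; "dq": joint speeds; "effort": joint torques, N m; "tcp_pos": TCP position; "tcp_rot": TCP orientation; "contact_force": force on the tool from outside, world axes, zero at the start; "torque": the same for the moment, N m; "grip_width": finger opening in m.
Only numpy, scipy, OpenCV 4.12 (cv2) and the standard library are available. Lean on these libraries where they do the work, as an engineer would, in place of code of your own. Each camera call takes 0.05 s, during which the arm holds its last target. There are 200 camera calls.

### The job

Turn the counter-top card spinner so that its empty pocket squarely faces the middle of the basket of spare cards, ready for refilling: with a fingertip, gently push one of its bare wire arms round, and leave the spinner standing still there. Do not grip the spinner, lift its head, fling it round or press on its pockets and cards, and leave the basket and everything else on the counter where it stands.

Things in the scene. Friction and masses are not known exactly. Their poses are not given: they have to be found in the camera images.
- spinner_foot: white round foot (150 mm across) of the counter-top card spinner, screwed to the counter, never moves in a run; origin on the spinner's vertical axis, at counter height.
- hub (a point): point on the spinner's axis at arm height, 170 mm above the counter, in the middle of the hub (20 mm radius, top at 181 mm) of the turning head. Four bare white wire arms stand out from it level at right angles, 8 mm thick, to 16 mm ball ends 147 mm from the axis; push these. x axis along the empty pocket's arm. Under each arm hangs a card pocket, all below 143 mm beyond 75 mm from the axis
- spinner (a joint): turn of the spinner's head about its vertical axis, rad, counter-clockwise seen from above is positive; at 0 the empty pocket's arm points along world +x. No stop within a turn either way. Stiff turning friction of 0.1 N m (about 1 N at the arm's end): it stays where it is left and does not coast
- sleeve (a joint): how far the turning head has been lifted up its post, m; 0 = sitting down as it should. It is held down only by its weight (5 to 9 N) and comes up if pulled
- pocket_empty: the one empty pocket of the spinner: only a white wire frame with no cards in it, 76 mm wide, 68 to 100 mm from the axis, 38 to 132 mm above the counter, hung on one wire. Its origin is on the spinner's axis at counter height (not at the wire frame); its x axis points level outwards along its arm, in the direction that the pocket faces; z up
- basket: open light-wood basket of spare cards, 100 x 130 mm, 60 mm high, its cards standing up to 106 mm; loose, left or right of the spinner; origin at the centre of its underside, x along its 100 mm side
- pocket_a: full card pocket, a quarter turn counter-clockwise from the empty one: wire frame with a 22 mm thick stack of cards, 66 mm wide; origin on the spinner's axis at counter height, x axis level outwards along its arm
- pocket_b: full card pocket, straight across the hub from the empty one: wire frame with a 22 mm thick stack of cards, 66 mm wide; origin on the spinner's axis at counter height, x axis level outwards along its arm
- pocket_c: full card pocket, a quarter turn clockwise from the empty one: wire frame with a 22 mm thick stack of cards, 66 mm wide; origin on the spinner's axis at counter height, x axis level outwards along its arm
- gift_box: bystander: closed square cardboard gift box with crossed ribbons, 105 x 105 x 60 mm, loose; origin at the centre of its underside; it stands across the spinner from the basket (the two may swap sides)
- tape_roll: bystander: roll of clear tape lying flat, 48 mm across, 18 mm high, loose, beside the spinner; origin at the centre of its underside
- ink_stamp: bystander: wooden rubber-stamp handle standing upright, 36 mm across, 58 mm high, loose, beside the spinner; origin at the centre of its underside
- pen_mug: bystander: white mug with pens, 70 mm across, 95 mm high, pens up to 150 mm, loose; origin at the centre of its underside
- counter_bell: bystander: steel counter bell, 72 mm across, 56 mm high, loose; origin at the centre of its underside
- stapler: bystander: black stapler, 130 x 30 x 46 mm, loose; origin at the centre of its underside
- sticker_jar: bystander: small glass jar with steel lid, 64 mm across, 75 mm high, loose; origin at the centre of its underside
Not all that is in view belongs to the job. What is shaped like the basket but red is not meant.

How it is judged:
By the outcome, as a careful person would: the job done as asked, in the order asked, and still so for the second after the job is handed in, with the robot touching nothing.
It also fails if it takes over 48 s, if anything falls off the work surface, if the arm or the gripper's body presses on something with over 40 N, if the wrist force passes 120 N, or if a joint passes its speed limit or range.

## Working session

There is one attempt and no reset: what is moved stays moved. The work goes in short steps, Python scripts to look and compute and a shell command to move; the robot and the scene stay as the last step left them, time stands still between calls to the robot, and variables do not carry over. Pictures are saved under pics/ and viewed, about 8 in all and at most 12, crops included, and the job is handed in when it is done.

```bash
mkdir -p pics
cat > h.py <<'E'
import numpy as np, cv2
from workcell import env
from scipy.spatial.transform import Rotation as R
def rot(a):
    a=np.array(a,float)
    if a.shape==(3,3): return a
    if a.size==3: return R.from_rotvec(a).as_matrix()
    raise ValueError(a)
def grab(n,tag):
    d=env.get_image(n); cv2.imwrite(f'pics/{tag}.png',cv2.cvtColor(d['image'],cv2.COLOR_RGB2BGR)); np.save(f'pics/{tag}.npy',d,allow_pickle=True); return d
def load(tag): return np.load(f'pics/{tag}.npy',allow_pickle=True).item()
def ray(d,u,v):
    f=210/np.tan(np.radians(d['vertical_fov'])/2)
    return rot(d['attitude'])@np.array([(u-d['cx'])/f,(v-d['cy'])/f,1.])
def p3(d,u,v): return np.array(d['origin'])+ray(d,u,v)*d['z_map'][int(round(v)),int(round(u))]
def pz(d,u,v,z):
    r=ray(d,u,v);o=np.array(d['origin']);return o+r*(z-o[2])/r[2]
E
python3 - <<'E'
from h import *
for n in('top','side'):
    d=grab(n,n+'0'); print(n,d['origin'],d['attitude'],d['vertical_fov'],d['cx'],d['cy'])
print(env.get_state())
E
```

```text
top [ 0.43528386 -0.00976424  1.02251061] [-2.14874112  2.15215394 -0.12458891] 55.5064667161076 285.8894207648442 211.48792938280465
side [1.07077203 0.83615208 0.87015823] [-0.76323057 -2.49755288  1.23720147] 45.7448750296014 284.8836192591112 208.1591926431671
{'clock': 0.1, 'qpos': array([ 1.21911449e+00,  2.64655475e-01,  1.60519054e+00, -2.70517266e-05,
        1.27370700e+00, -3.68716758e-02]), 'dq': array([-0.00050564, -0.00055624, -0.00423443, -0.00095012,  0.00112494,
       -0.00067492]), 'effort': array([-3.83863710e-05, -5.03621542e+01, -3.58073509e+01,  7.30201090e-02,
        2.33348657e-02, -5.18036336e-05]), 'tcp_pos': array([0.20878168, 0.64124515, 0.23755289]), 'tcp_rot': array([ 2.54129310e+00,  1.84510959e+00, -2.53327379e-03]), 'contact_force': array([-0.06799753,  0.44057152, -0.25492567]), 'torque': array([-0.03864983, -0.0147046 ,  0.00228817]), 'grip_width': 0.08838358278895171}
```

View pics/top0.png

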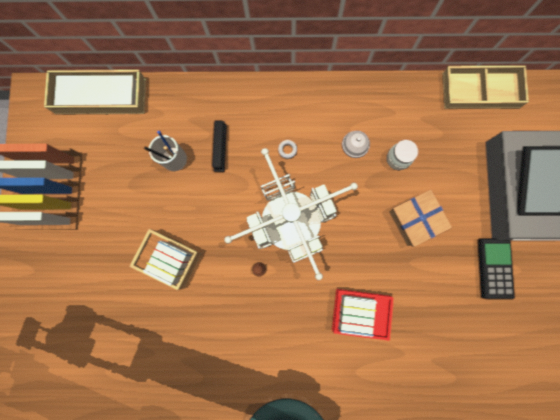

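View pics/side0.png

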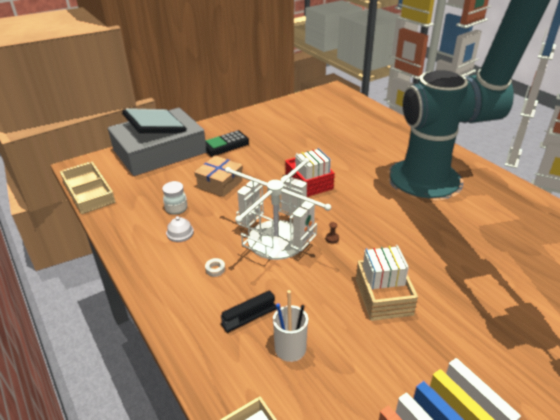

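The top view shows the spinner hub at about (291,212), with ball ends at (265,152), (354,186), (319,276) and (228,240). Possible baskets are:
- Light wood with standing cards at (165,260). This fits: it is open, holds cards and sits left of the spinner, opposite the gift box at (422,218).
- Red at (363,315), which is excluded.
- Trays at (94,91) and (487,87), which are flat and hold no standing cards.

The pocket near (278,187) looks empty. I'll confirm both in a crop.

Run:
```python
from h import *
im=cv2.imread('pics/top0.png')[130:300,120:380]
cv2.imwrite('pics/crop1.png',cv2.resize(im,None,fx=3,fy=3,interpolation=cv2.INTER_CUBIC))
d=load('top0')
for n,u,v,z in [('hub',291,212,.181),('E',265,152,.17),('C',354,186,.17),('B',319,276,.17),('A',228,240,.17)]: print(n,pz(d,u,v,z),p3(d,u,v))
```

```text
hub [ 0.5416808  -0.01110599  0.181     ] [ 0.54174363 -0.01110678  0.18050306]
E [0.67605984 0.04565848 0.17      ] [0.67464399 0.04533257 0.17501307]
C [ 0.59954895 -0.14777797  0.17      ] [ 0.59795643 -0.14643995  0.17826493]
B [ 0.40694406 -0.06980747  0.17      ] [ 0.40715644 -0.06935751  0.17638871]
A [0.48305005 0.12369003 0.17      ] [0.48271153 0.12274424 0.17604176]
```

View pics/crop1.png

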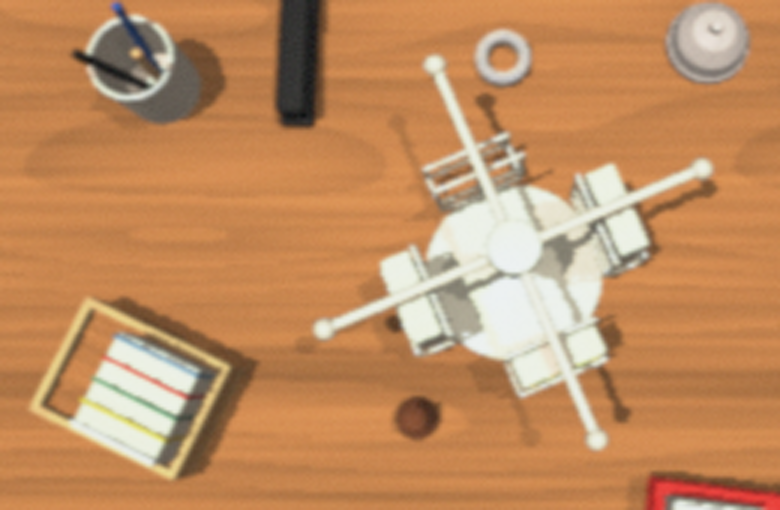

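The crop confirms the bare wire frame hangs under the arm ending at crop (434,64). The light-wood card basket's rim corners are at crop (88,300), (230,367), (175,477) and (35,407).

Run:
```python
from h import *
d=load('top0')
c=[pz(d,120+x/3,130+y/3,.06) for x,y in[(88,301),(229,367),(175,476),(35,407)]]
c=np.array(c);print(c, np.linalg.norm(np.diff(c[[0,1,2,3,0]],axis=0),axis=1))
b=c.mean(0)
e=np.array([pz(d,120+x/3,130+y/3,.17) for x,y in[(434,64),(703,168),(597,440),(322,329)]])
h=e.mean(0);print('hub',h,'basket',b)
a=np.degrees(np.arctan2(*(e-h)[:,1::-1].T[[0,1]]));print(a,np.linalg.norm((e-h)[:,:2],axis=1))
E0=np.mean((a-[0,-90,180,90]+180)%360-180)
g=np.degrees(np.arctan2(b[1]-h[1],b[0]-h[0]));print('empty',E0,'goal',g,'turn',g-E0)
for n,u,v,z in [('stamp',120+417/3,130+417/3,.058),('tape',288,149,.018),('bell',356,143,.05),('stapler',219,145,.046),('mug',163,150,.095)]: print(n,pz(d,u,v,z))
print(R.from_rotvec(env.get_state()['tcp_rot']).as_matrix().round(3))
```

```text
[[0.51293278 0.33253026 0.06      ]
 [0.45967881 0.21671943 0.06      ]
 [0.37367034 0.25729425 0.06      ]
 [0.42800496 0.37148279 0.06      ]] [0.12746817 0.09509875 0.1264566  0.09343466]
hub [ 0.54160885 -0.01169006  0.17      ] basket [0.44357172 0.29450668 0.06      ]
[  23.13512482  -67.0475809  -156.87496731  112.91759494] [0.14784939 0.14857142 0.14793959 0.14854567]
empty 23.03254288604004 goal 107.75386656473135 turn 84.7213236786913
stamp [0.41984467 0.0656524  0.058     ]
tape [ 0.72672926 -0.00400702  0.018     ]
bell [ 0.7322051  -0.17466772  0.05      ]
stapler [0.7297248  0.17007724 0.046     ]
mug [0.70317265 0.29540878 0.095     ]
[[ 0.31   0.951 -0.001]
 [ 0.951 -0.31  -0.002]
 [-0.002 -0.    -1.   ]]
```

Measurements check out: arm radius 148 mm, hub depth 0.1805 m. I plan to turn the spinner +84.7° by pushing the empty pocket's own arm with shut fingers. First I shut the fingers and turn the tool so that tool x lies along the arm at 23°.

```bash
python3 -m creep '0 0 0 0.052 -1;0 0 0 0.052 -1;0 0 0 0.052 -1;0 0 0 0.052 -1;0 0 0 0.052 -1;0 0 0 0.052 -1;0 0 0 0.052 -1;0 0 0 0.052 -1' 5
cat > st.py <<'E'
from h import *
import sys
s=env.get_state();M=rot(s['tcp_rot']);h=np.array([.5416,-.0117]);p=s['tcp_pos'];q=p[:2]-h
xa=np.degrees(np.arctan2(M[1,0],M[0,0]))
print('t',round(s['clock'],2),'p',p.round(4),'xang',xa.round(2),'zax',M[:,2].round(3),'r',np.linalg.norm(q).round(4),'ang',np.degrees(np.arctan2(q[1],q[0])).round(2),'F',np.round(s['contact_force'],2),'w',round(s['grip_width'],4),'q6',s['qpos'][5].round(2))
if len(sys.argv)>1:
    print('tool shift/0.4:',(M.T@(np.array(eval(sys.argv[1]))-p)/.4).round(4))
E
python3 st.py '[.664,.002,.238]'
```

```text
clock: 0.77
tcp_pos: [0.2076, 0.638, 0.2311]
tcp_rot: [3.084, 0.538, -0.01]
contact_force: [0.1, 0.4, 0.7]
grip_width: 0.0371
t 0.77 p [0.2076 0.638  0.2311] xang 19.78 zax [-0.004 -0.012 -1.   ] r 0.7305 ang 117.21 F [0.12 0.43 0.68] w 0.0371 q6 0.87
tool shift/0.4: [ 0.5356  1.8823 -0.0032]
```

```bash
python3 -m creep '0.023 0.08 -0.002 -0.013 -1;0.023 0.08 -0.002 -0.013 -1;0.023 0.08 -0.002 0 -1;0.023 0.08 -0.002 0 -1;0.023 0.08 -0.002 0 -1;0.023 0.08 -0.002 0 -1;0.023 0.08 -0.002 0 -1;0.023 0.08 -0.002 0 -1' 
python3 st.py '[.664,.002,.238]'
```

```text
clock: 1.43
tcp_pos: [0.3716, 0.4233, 0.2327]
tcp_rot: [3.061, 0.632, -0.022]
contact_force: [-0.4, 0.7, 1.4]
grip_width: 0.0007
t 1.43 p [0.3716 0.4233 0.2327] xang 23.31 zax [-0.011 -0.018 -1.   ] r 0.4671 ang 111.35 F [-0.42  0.72  1.44] w 0.0007 q6 0.4
tool shift/0.4: [ 0.2543  1.2568 -0.002 ]
```

```bash
python3 -m creep '0.017 0.085 -0.003 0 -1;0.017 0.085 -0.003 0 -1;0.017 0.085 -0.003 0 -1;0.017 0.085 -0.003 0 -1;0.017 0.085 -0.003 0 -1;0.017 0.085 -0.003 0 -1;0.017 0.085 -0.003 0 -1;0.017 0.085 -0.003 0 -1' 
python3 st.py '[.664,.002,.238]'
```

```text
clock: 2.1
tcp_pos: [0.5328, 0.1818, 0.2415]
tcp_rot: [3.059, 0.633, -0.031]
contact_force: [-0.1, 0.3, -1.1]
grip_width: 0.0006
t 2.1 p [0.5328 0.1818 0.2415] xang 23.37 zax [-0.016 -0.021 -1.   ] r 0.1937 ang 92.61 F [-0.07  0.28 -1.15] w 0.0006 q6 -0.11
tool shift/0.4: [0.123  0.5425 0.013 ]
```

```bash
python3 -m creep '0.018 0.08 0 0 -1;0.018 0.08 0 0 -1;0.018 0.08 0 0 -1;0.018 0.08 0 0 -1;0.018 0.08 0 0 -1;0.018 0.06 0 0 -1;0.01 0.03 0 0 -1;0 0 0 0 -1' 
python3 st.py '[.664,.002,.156]'
```

```text
clock: 2.77
tcp_pos: [0.6588, 0.0042, 0.2386]
tcp_rot: [3.061, 0.621, -0.039]
contact_force: [-0.8, 0.2, -0.4]
grip_width: 0.0009
t 2.77 p [0.6588 0.0042 0.2386] xang 22.93 zax [-0.021 -0.022 -1.   ] r 0.1183 ang 7.75 F [-0.83  0.24 -0.38] w 0.0009 q6 -0.41
tool shift/0.4: [0.0156 0.0076 0.2064]
```

```bash
python3 -m creep '0.002 0 0.03 0 -1;0.002 0 0.03 0 -1;0.002 0 0.03 0 -1;0.002 0 0.03 0 -1;0.002 0 0.03 0 -1;0.002 0 0.03 0 -1;0 0 0.02 0 -1;0 0 0 0 -1' 
python3 st.py '[.664,.002,.156]'
python3 -c "
from h import *
grab('side','side1');im=cv2.imread('pics/side1.png')[110:290,180:380];cv2.imwrite('pics/crop2.png',cv2.resize(im,None,fx=3,fy=3,interpolation=cv2.INTER_CUBIC))"
```

```text
clock: 3.43
tcp_pos: [0.6554, 0.0116, 0.1465]
tcp_rot: [3.063, 0.631, -0.051]
contact_force: [-0.1, -0.3, -0.4]
grip_width: 0.0004
t 3.43 p [0.6554 0.0116 0.1465] xang 23.28 zax [-0.029 -0.02  -0.999] r 0.1161 ang 11.59 F [-0.06 -0.28 -0.38] w 0.0004 q6 -0.41
tool shift/0.4: [ 0.0095  0.0308 -0.0239]
```

View pics/crop2.png

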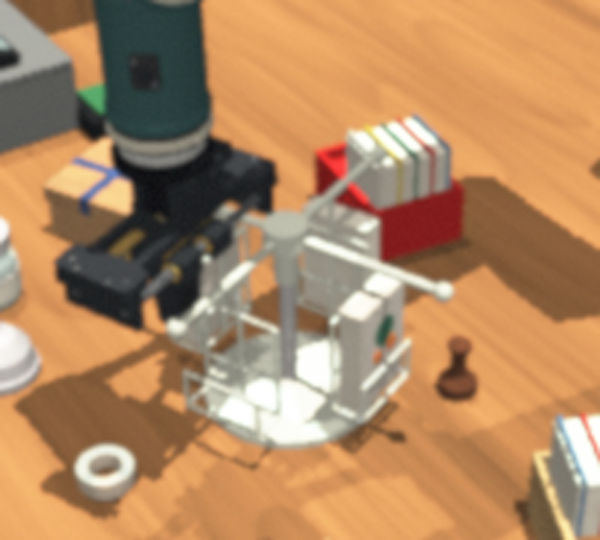

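The closed fingertip is beside the empty arm on its clockwise side, clear of it. I'll raise it about 9 mm and creep into contact.

```bash
python3 -m creep '0 0 -0.012 0 -1;0 0 -0.010 0 -1;0 -0.004 -0.002 0 -1;0 -0.006 -0.001 0 -1;0 -0.0075 -0.001 0 -1;0 -0.0075 -0.001 0 -1;0 -0.0075 -0.001 -0.005 -1;0 -0.0075 -0.001 -0.01 -1' 
python3 st.py '[.664,.002,.156]'
```

```text
clock: 4.15
tcp_pos: [0.6525, 0.0267, 0.1647]
tcp_rot: [3.051, 0.68, -0.038]
contact_force: [0.6, -0.3, -0.1]
grip_width: 0.0007
t 4.15 p [0.6525 0.0267 0.1647] xang 25.12 zax [-0.02  -0.021 -1.   ] r 0.1174 ang 19.11 F [ 0.56 -0.33 -0.06] w 0.0007 q6 -0.42
tool shift/0.4: [0.0003 0.0679 0.0224]
```

```bash
python3 -m creep '0 0.008 0.004 0 -1;0 0.004 0.010 0 -1;0 0 0.008 0 -1;0 -0.003 0 0 -1;0 -0.006 -0.0005 0 -1;0 -0.0075 -0.0005 -0.006 -1;0 -0.0075 -0.0005 -0.010 -1;0 -0.0075 -0.0005 -0.012 -1' 
python3 st.py '[.664,.002,.156]'
```

```text
clock: 4.82
tcp_pos: [0.6486, 0.0342, 0.1552]
tcp_rot: [3.028, 0.778, -0.039]
contact_force: [0.9, -1.5, -0.2]
grip_width: 0.0005
t 4.82 p [0.6486 0.0342 0.1552] xang 28.82 zax [-0.02  -0.021 -1.   ] r 0.1165 ang 23.21 F [ 0.87 -1.53 -0.22] w 0.0005 q6 -0.47
tool shift/0.4: [-0.0052  0.089  -0.0011]
```

```bash
python3 -m creep '0 -0.0075 -0.0005 -0.012 -1;0 -0.0075 -0.0005 -0.012 -1;0 -0.0075 -0.0005 -0.012 -1;0 -0.0075 -0.0005 -0.012 -1;0 -0.0075 -0.0005 -0.012 -1;0 -0.0075 -0.0005 -0.012 -1;0 -0.0075 -0.0005 -0.012 -1;0 -0.0075 -0.0005 -0.012 -1' 
python3 st.py
```

```text
clock: 5.48
tcp_pos: [0.634, 0.0566, 0.1572]
tcp_rot: [2.924, 1.113, -0.039]
contact_force: [0.6, 0.3, -0.1]
grip_width: 0.0003
t 5.48 p [0.634  0.0566 0.1572] xang 41.68 zax [-0.019 -0.021 -1.   ] r 0.1149 ang 36.48 F [ 0.61  0.27 -0.13] w 0.0003 q6 -0.66
```

```bash
python3 -m creep '0.001 -0.0075 0.0005 -0.0125 -1;0.001 -0.0075 0.0005 -0.0125 -1;0.001 -0.0075 0 -0.0125 -1;0.001 -0.0075 0 -0.0125 -1;0.001 -0.0075 0 -0.0125 -1;0.001 -0.0075 0 -0.0125 -1;0.001 -0.0075 0 -0.0125 -1;0.001 -0.0075 0 -0.0125 -1' 
python3 st.py
```

```text
clock: 6.15
tcp_pos: [0.6162, 0.0764, 0.1569]
tcp_rot: [2.777, 1.446, -0.044]
contact_force: [0.2, -1.1, 0.5]
grip_width: 0.0004
t 6.15 p [0.6162 0.0764 0.1569] xang 55.02 zax [-0.02  -0.022 -1.   ] r 0.1155 ang 49.75 F [ 0.17 -1.12  0.47] w 0.0004 q6 -0.86
```

```bash
python3 -m creep '0.001 -0.0075 0 -0.0125 -1;0.001 -0.0075 0 -0.0125 -1;0.001 -0.0075 0 -0.0125 -1;0.001 -0.0075 0 -0.0125 -1;0.001 -0.0075 0 -0.0125 -1;0.001 -0.0075 0 -0.0125 -1;0.001 -0.0075 0 -0.0125 -1;0.001 -0.0075 0 -0.0125 -1' 
python3 st.py
```

```text
clock: 6.82
tcp_pos: [0.5952, 0.0927, 0.1571]
tcp_rot: [2.593, 1.76, -0.044]
contact_force: [0.5, -1.1, 0.5]
grip_width: 0.0007
t 6.82 p [0.5952 0.0927 0.1571] xang 68.36 zax [-0.019 -0.022 -1.   ] r 0.1173 ang 62.81 F [ 0.46 -1.07  0.46] w 0.0007 q6 -1.06
```

```bash
python3 -m creep '0 -0.0075 0 -0.0125 -1;0 -0.0075 0 -0.0125 -1;0 -0.0075 0 -0.0125 -1;0 -0.0075 0 -0.0125 -1;0 -0.0075 0 -0.0125 -1;0 -0.0075 0 -0.0125 -1;0 -0.0075 0 -0.0125 -1;0 -0.0075 0 -0.0125 -1' 
python3 st.py
```

```text
clock: 7.48
tcp_pos: [0.5709, 0.1021, 0.1571]
tcp_rot: [2.374, 2.052, -0.04]
contact_force: [0.5, -0.7, 0.2]
grip_width: 0.0006
t 7.48 p [0.5709 0.1021 0.1571] xang 81.69 zax [-0.017 -0.019 -1.   ] r 0.1175 ang 75.56 F [ 0.47 -0.68  0.17] w 0.0006 q6 -1.27
```

```bash
python3 -m creep '0 -0.0075 0 -0.0125 -1;0 -0.0075 0 -0.0125 -1;0 -0.0075 0 -0.0125 -1;0 -0.0075 0 -0.0125 -1;0 -0.0075 0 -0.0125 -1;0 -0.006 0 -0.010 -1;0 -0.003 0 -0.005 -1;0 0 0 0 -1' 
python3 st.py
python3 -c "
from h import *
grab('top','top1');im=cv2.imread('pics/top1.png')[130:300,120:380];cv2.imwrite('pics/crop3.png',cv2.resize(im,None,fx=3,fy=3,interpolation=cv2.INTER_CUBIC))"
```

```text
clock: 8.15
tcp_pos: [0.5508, 0.1059, 0.1573]
tcp_rot: [2.179, 2.262, -0.034]
contact_force: [0.8, -1.1, -0.0]
grip_width: 0.0003
t 8.15 p [0.5508 0.1059 0.1573] xang 92.15 zax [-0.014 -0.016 -1.   ] r 0.118 ang 85.54 F [ 0.78 -1.08 -0.01] w 0.0003 q6 -1.45
```

View pics/crop3.png

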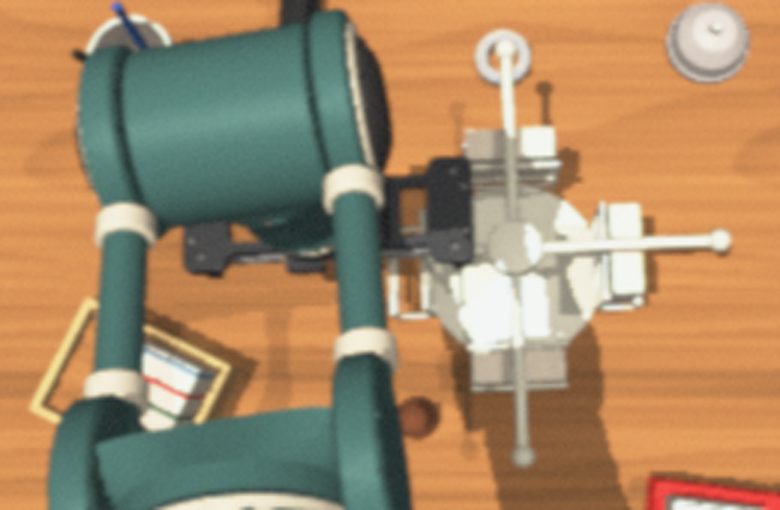

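The spinner has turned with the finger. Three balls are visible, at crop (507,46), (720,240) and (523,457); the empty arm is hidden under the gripper.

```bash
cat > ang.py <<'E'
from h import *
def ang(tag,pts,offs,crop=(120,130,3)):
    d=load(tag);h=np.array([.54161,-.01169])
    for (x,y),o in zip(pts,offs):
        e=pz(d,crop[0]+x/crop[2],crop[1]+y/crop[2],.17)[:2]-h
        print('empty angle', (np.degrees(np.arctan2(e[1],e[0]))-o)%360, np.linalg.norm(e))
E
python3 -c "
from ang import *
ang('top1',[(507,46),(720,240),(523,457)],[-90,180,90])"
```

```text
empty angle 91.76430802885027 0.14937841674758734
empty angle 92.11354948539093 0.1478870071858367
empty angle 92.35554929476376 0.14793636753996833
```

```bash
python3 -m creep '0 -0.0075 0 -0.0120 -1;0 -0.0075 0 -0.012 -1;0 -0.0075 0 -0.012 -1;0 -0.0075 0 -0.012 -1;0 -0.0075 0 -0.012 -1;0 -0.0075 0 -0.012 -1;0 -0.006 0 -0.010 -1;0 -0.003 0 -0.005 -1' 
python3 st.py
```

```text
clock: 8.87
tcp_pos: [0.5287, 0.1054, 0.1578]
tcp_rot: [-1.944, -2.463, 0.028]
contact_force: [0.9, -0.4, -0.5]
grip_width: 0.0009
t 8.87 p [0.5287 0.1054 0.1578] xang 103.43 zax [-0.013 -0.012 -1.   ] r 0.1178 ang 96.26 F [ 0.88 -0.38 -0.47] w 0.0009 q6 -1.64
```

```bash
python3 -m creep '0 -0.004 0 -0.006 -1;0 -0.004 0 -0.006 -1;0 -0.004 0 -0.006 -1;0 -0.004 0 -0.006 -1;0 -0.002 0 -0.003 -1;0 0 0 0 -1;0 0 0 0 -1;0 0 0 0 -1' 
python3 st.py
python3 -c "
from h import *
grab('top','top2');im=cv2.imread('pics/top2.png')[130:300,200:380];cv2.imwrite('pics/crop4.png',cv2.resize(im,None,fx=3.5,fy=3.5,interpolation=cv2.INTER_CUBIC))"
```

```text
clock: 9.53
tcp_pos: [0.521, 0.1038, 0.1581]
tcp_rot: [-1.865, -2.523, 0.026]
contact_force: [0.8, 0.1, 0.7]
grip_width: 0.0005
t 9.53 p [0.521  0.1038 0.1581] xang 107.04 zax [-0.013 -0.011 -1.   ] r 0.1174 ang 100.1 F [0.83 0.07 0.68] w 0.0005 q6 -1.71
```

View pics/crop4.png

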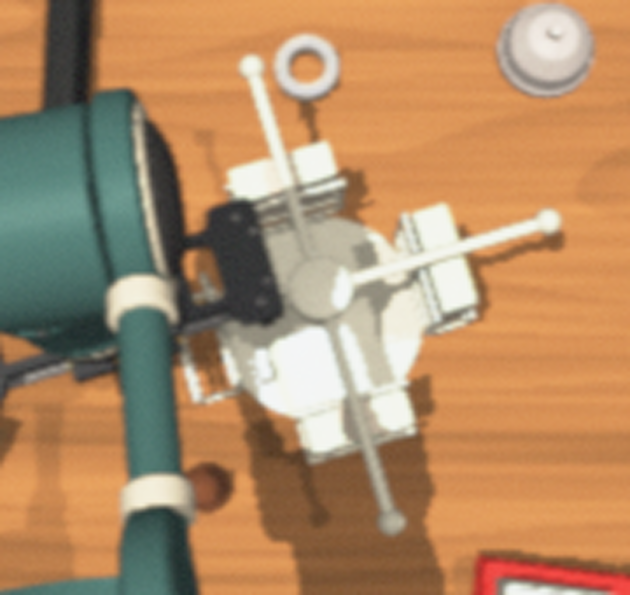

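Visible balls are at crop (251,66), (548,221) and (391,522).

```bash
python3 -c "
from ang import *
ang('top2',[(251,66),(548,221),(391,522)],[-90,180,90],(200,130,3.5))"
```

```text
empty angle 106.76239965636748 0.14776993676594366
empty angle 106.64037242744257 0.14745971242537045
empty angle 106.8295423926483 0.1475156088068261
```

```bash
python3 -m creep '0 -0.0025 0 -0.003 -1;0 -0.0025 0 -0.003 -1;0 0 0 0 -1;0 0 0 0 -1;0 0.004 0 0 -1;0 0.01 0 0 -1;0 0.015 0 0 -1;0 0.015 0 0 -1' 
python3 st.py
python3 -c "
from h import *
grab('top','top3');im=cv2.imread('pics/top3.png')[130:300,200:380];cv2.imwrite('pics/crop5.png',cv2.resize(im,None,fx=3.5,fy=3.5,interpolation=cv2.INTER_CUBIC))"
```

```text
clock: 10.25
tcp_pos: [0.5358, 0.1082, 0.1577]
tcp_rot: [-1.848, -2.535, 0.029]
contact_force: [0.0, -0.7, -0.4]
grip_width: 0.0005
t 10.25 p [0.5358 0.1082 0.1577] xang 107.83 zax [-0.015 -0.012 -1.   ] r 0.12 ang 92.79 F [ 0.03 -0.67 -0.36] w 0.0005 q6 -1.72
```

View pics/crop5.png

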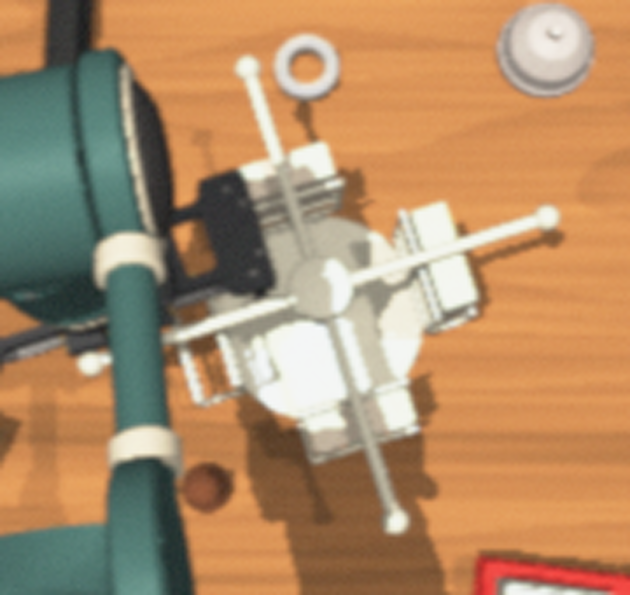

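Now all four balls show: crop (247,67), (547,217), (397,521) and (91,363). I'll measure the angle, and lift straight up clear of the spinner.

```bash
python3 -c "
from ang import *
ang('top3',[(247,67),(547,217),(397,521),(91,363)],[-90,180,90,0],(200,130,3.5))"
```

```text
empty angle 107.76498802805007 0.14790818317714893
empty angle 107.63488647894968 0.1476651728059841
empty angle 108.23496408916785 0.14803944244888478
empty angle 107.867697351911 0.1469977771096349
```

```bash
python3 -m creep '0 0.005 -0.02 0 -1;0 0.004 -0.03 0 -1;0 0 -0.04 0 -1;0 0 -0.05 0 -1;0 0 -0.06 0 -1;0 0 -0.06 0 -1;0 0 -0.06 0 -1;0 0 -0.04 0 -1'; python3 st.py '[.6,-.25,.28]'
```

```text
clock: 10.97
tcp_pos: [0.5418, 0.1116, 0.3088]
tcp_rot: [-1.844, -2.531, 0.038]
contact_force: [0.1, 0.1, 0.6]
grip_width: 0.0006
t 10.97 p [0.5418 0.1116 0.3088] xang 107.85 zax [-0.022 -0.014 -1.   ] r 0.1233 ang 89.91 F [0.09 0.15 0.56] w 0.0006 q6 -1.72
tool shift/0.4: [-0.9046 -0.1366  0.081 ]
```

```bash
python3 -m creep '-0.05 -0.01 0 0 -1;-0.09 -0.015 0 0 -1;-0.09 -0.015 0 0 -1;-0.09 -0.015 0 0 -1;-0.09 -0.015 0 0 -1;-0.09 -0.015 0 0 -1;-0.09 -0.015 0 0 -1;-0.09 -0.015 0 0 -1' >/dev/null; python3 -m creep '-0.08 0 0 0 -1;-0.07 0 0 0 -1;-0.05 0 0 0 -1;-0.03 0 0 0 -1;0 0 0 0 -1;0 0 0 0 -1;0 0 0 0 -1;0 0 0 0 -1'; python3 -c "
from h import *
grab('top','top4');im=cv2.imread('pics/top4.png')[130:300,120:380];cv2.imwrite('pics/crop6.png',cv2.resize(im,None,fx=3,fy=3,interpolation=cv2.INTER_CUBIC))
grab('side','side4');im=cv2.imread('pics/side4.png')[140:340,200:440];cv2.imwrite('pics/crop7.png',cv2.resize(im,None,fx=3,fy=3,interpolation=cv2.INTER_CUBIC))"
```

```text
clock: 12.3
tcp_pos: [0.6189, -0.2622, 0.3432]
tcp_rot: [1.833, 2.531, -0.009]
contact_force: [-0.2, 0.0, -0.1]
grip_width: 0.0005
```

View pics/crop6.png

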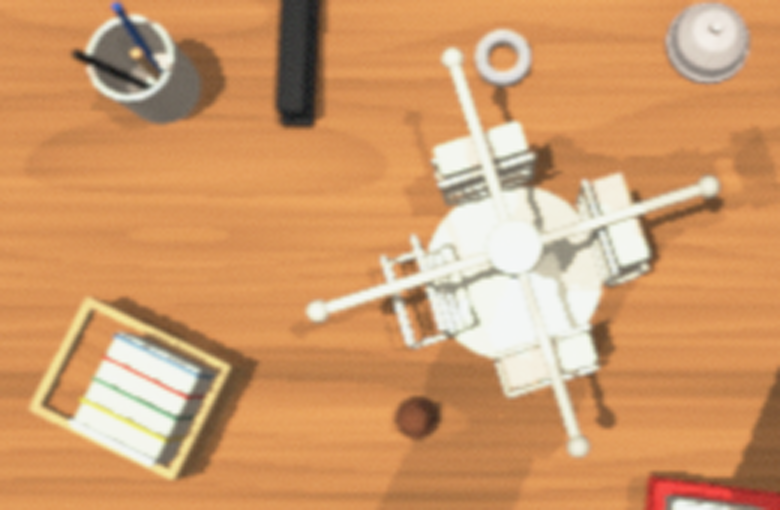

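View pics/crop7.png

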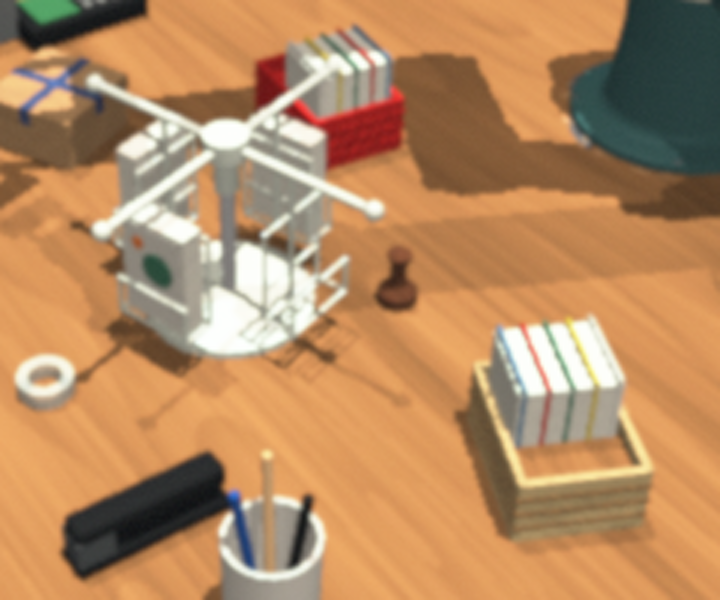

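All ball ends are visible: (452,58), (709,186), (577,446) and (317,311). The basket and bystanders look unmoved. Next is a final angle check, with the basket centre cross-checked from the side view.

```bash
python3 -c "
from ang import *
ang('top4',[(452,58),(709,186),(577,446),(317,311)],[-90,180,90,0])
d=load('side4');f=lambda x,y,z:pz(d,200+x/3,140+y/3,z)
b=(f(478,366,.06)+f(650,465,.06))/2
e=np.array([f(*p,.17) for p in[(376,209),(102,229),(96,82),(330,66)]]);h=(e[0]+e[2])/2
print('side basket',b,'hub',h,'goal',np.degrees(np.arctan2(b[1]-h[1],b[0]-h[0])),'empty',np.degrees(np.arctan2(*(e[0]-e[2])[[1,0]])))
a=load('top0')['image'].astype(int);c=load('top4')['image'].astype(int)
m=np.abs(a-c).sum(2)[225:295,128:205];print('basket diff mean',m.mean())
t=load('top4');P=np.array([p3(t,u,v) for v in range(225,295) for u in range(128,203)])
r=P[(P[:,2]>.053)&(P[:,2]<.064)][:,:2].astype(np.float32);print('rim rect',len(r),cv2.minAreaRect(r))
"
```

```text
empty angle 107.73800315249777 0.1474327276827856
empty angle 107.62270267175833 0.14776303979129662
empty angle 107.43095330486514 0.1469566115867806
empty angle 107.74415032154131 0.14764901182966533
side basket [0.44065741 0.29827449 0.06      ] hub [ 0.53753794 -0.00981461  0.17      ] goal 107.45607828233747 empty 107.87301568053078
basket diff mean 42.00964749536178
rim rect 526 ((0.4444657564163208, 0.29846158623695374), (0.13121779263019562, 0.10060208290815353), 64.5871810913086)
```

```bash
python3 -c "
from h import *
for t in('top0','top4'):
    d=load(t);P=np.array([p3(d,u,v) for v in range(225,295) for u in range(128,203)]);r=P[(P[:,2]>.053)&(P[:,2]<.064)][:,:2].astype(np.float32);print(cv2.minAreaRect(r))
print(env.hand_in())"
```

```text
((0.4443379342556, 0.2984601557254791), (0.1316007822751999, 0.10065809637308121), 64.50635528564453)
((0.4444657564163208, 0.29846158623695374), (0.13121779263019562, 0.10060208290815353), 64.5871810913086)
the job is handed in; nothing more can be done
None
```

The empty pocket now faces the middle of the light-wood card basket to within about 0.3°, and the job is handed in. I pushed the empty pocket's bare arm about 85° counter-clockwise with the shut fingertips. Then I backed off, lifted clear and moved the robot away, at about 12 s on the clock.

- **Angle:** after the robot left, the top view puts the empty arm at 107.6°, averaged over the four arm ends. The direction to the basket centre came out at 107.4° from the depth image and at 107.5° from the side view. My first estimate, from the rim corners, was 107.75°.
- **Force:** readings taken between moves stayed under about 2 N during the push.
- **Basket:** its measured pose before and after agrees to about 0.1 mm and 0.1°. A raw colour comparison of that area did differ (mean 42), and I did not look into why; it may be lighting or shadow from the arm having moved.
- **Everything else:** the items in the final crops appear unmoved by eye. I did not measure them, and the glass jar was not in those crops.
- **Not checked:** I did not separately measure whether the head lifted during the push. It looks seated in the final side view.

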